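# Probe the heater block for the proud insert and press it home

### The job

One of the five round aluminium inserts in the heater block stands a little proud. Take the hand probe from its forked rest and touch its tip lightly to each insert in turn, starting beside the control head and working down the zigzag to the other end, without pushing any of them down; then press the one you found highest fully home with the probe and hang the probe back in its rest. Leave the glassware and other things on the bench where they stand.

Things in the scene. Friction and masses are not known exactly. Their poses are not given: they have to be found in the camera images.
- block: white dry-block heater, fixed to the table, with a level aluminium top face, 126 mm along its own x and 228 mm along y, 75 mm above the table. Origin at table height under the face's centre, z up. Its control head, a white housing 136 mm along x, 58 mm along y, 112 mm high, stands at the +y end (centre at y = +147 mm)
- face (a point): centre of the block's face. Around it are five round aluminium inserts at (x, y) in the block's frame, mm: first (28, 88) by the control head, second (-28, 44), third (28, 0), fourth (-28, -44), fifth (28, -88). Four are home, their flat tops 4 mm above the face; one, a different one each time, stands 6 mm higher than the rest (10 mm above the face)
- post (a point): top of the steel thermometer post fixed on the block's near (-x) side across from the third insert, at x = -44, y = 0 mm in the block's frame; 18 mm across, its top 90 mm above the face (165 mm above the table)
- cell_a: one of the five inserts (34 mm across, flat-topped) with its seat in the block; which of the five places it has varies. Origin on the insert's axis at the height of the block's face (it says nothing of the insert's height)
- insert_a (a joint): how far (m) the insert of cell_a has been pushed down since the start; 0 as found, whether proud or home. One that is home has only 0.5 mm of give. The proud one has 6 mm to go: it slides stiffly under about 10 N (plus 0.3 N per mm/s), stays where it is left and stops hard at 6 mm, level with the others
- cell_b: one of the five inserts (34 mm across, flat-topped) with its seat in the block; which of the five places it has varies. Origin on the insert's axis at the height of the block's face (it says nothing of the insert's height)
- insert_b (a joint): how far (m) the insert of cell_b has been pushed down since the start; 0 as found, whether proud or home. One that is home has only 0.5 mm of give. The proud one has 6 mm to go: it slides stiffly under about 10 N (plus 0.3 N per mm/s), stays where it is left and stops hard at 6 mm, level with the others
- cell_c: one of the five inserts (34 mm across, flat-topped) with its seat in the block; which of the five places it has varies. Origin on the insert's axis at the height of the block's face (it says nothing of the insert's height)
- insert_c (a joint): how far (m) the insert of cell_c has been pushed down since the start; 0 as found, whether proud or home. One that is home has only 0.5 mm of give. The proud one has 6 mm to go: it slides stiffly under about 10 N (plus 0.3 N per mm/s), stays where it is left and stops hard at 6 mm, level with the others
- cell_d: one of the five inserts (34 mm across, flat-topped) with its seat in the block; which of the five places it has varies. Origin on the insert's axis at the height of the block's face (it says nothing of the insert's height)
- insert_d (a joint): how far (m) the insert of cell_d has been pushed down since the start; 0 as found, whether proud or home. One that is home has only 0.5 mm of give. The proud one has 6 mm to go: it slides stiffly under about 10 N (plus 0.3 N per mm/s), stays where it is left and stops hard at 6 mm, level with the others
- cell_e: one of the five inserts (34 mm across, flat-topped) with its seat in the block; which of the five places it has varies. Origin on the insert's axis at the height of the block's face (it says nothing of the insert's height)
- insert_e (a joint): how far (m) the insert of cell_e has been pushed down since the start; 0 as found, whether proud or home. One that is home has only 0.5 mm of give. The proud one has 6 mm to go: it slides stiffly under about 10 N (plus 0.3 N per mm/s), stays where it is left and stops hard at 6 mm, level with the others
- rest: forked rest of the probe, fixed to the table: dark base plate 90 x 100 x 10 mm with two grey upright cheeks, each 70 mm long (x) and 12 mm thick (y), tops 125 mm above the table, a 30 mm gap between them (y from -15 to 15 mm), open at the top and both x ends. Origin under the base's centre, z up
- probe: hand probe, 0.15 to 0.31 kg, hanging upright in the rest: a square steel collar 60 x 60 x 8 mm lies on both cheek tops, a steel stem 12 mm across hangs below it, and a black square grip 24 x 24 mm rises from the collar to 60 mm above its underside (grasp it 36 mm above the underside). Origin at the centre of the collar's underside, z up, x and y along the sides of grip and collar
- probe_tip (a point): centre of the probe's flat-ended tip, 14 mm across, 105 mm below the collar's underside
- vial1: capped glass vial, 26 mm across, 60 mm high, standing on the block's face on its far side between the first and third inserts; origin under its foot; not part of the job
- vial2: capped glass vial like vial1, standing on the block's face on its far side between the third and fifth inserts; not part of the job
- amber: brown glass jar, 72 mm across, 140 mm high; origin under its foot; not part of the job
- wash: white plastic wash bottle with a red cap, 66 mm across, 170 mm high; origin under its foot; not part of the job
- jar: clear glass jar with a steel cap, 86 mm across, 100 mm high; origin under its foot; not part of the job
- beaker: empty glass beaker, 68 mm across, 90 mm high; origin under its foot; not part of the job
- flask: glass flask with a long neck, 90 mm across, 170 mm high; origin under its foot; not part of the job
- calculator: desk calculator lying flat, 100 x 150 x 20 mm; origin under its centre; not part of the job
Things that resemble listed ones, but are neither listed nor needed, are in the scene too. Leave any blue or turquoise look-alike of the rest alone. Leave any blue look-alike of the probe alone.

How it is judged:
On the way, in this order (a step that is already met when the one before it is completed fails the run):
1. the probe's tip has touched the first (next to the control head) insert, and no insert has been pushed down 3 mm (x of probe_tip in the frame of block between 0.012 and 0.044 m and y of probe_tip in the frame of block between 0.072 and 0.104 m and (contact force between probe and cell_a above 0.3 N or contact force between probe and cell_b above 0.3 N or contact force between probe and cell_c above 0.3 N or contact force between probe and cell_d above 0.3 N or contact force between probe and cell_e above 0.3 N) and value of joint each of insert_a, insert_b, insert_c, insert_d, insert_e below 0.003 m), for 0.02 s.
2. the probe's tip has touched the second insert, and no insert has been pushed down 3 mm (x of probe_tip in the frame of block between -0.044 and -0.012 m and y of probe_tip in the frame of block between 0.028 and 0.06 m and (contact force between probe and cell_a above 0.3 N or contact force between probe and cell_b above 0.3 N or contact force between probe and cell_c above 0.3 N or contact force between probe and cell_d above 0.3 N or contact force between probe and cell_e above 0.3 N) and value of joint each of insert_a, insert_b, insert_c, insert_d, insert_e below 0.003 m), for 0.02 s.
3. the probe's tip has touched the third insert, and no insert has been pushed down 3 mm (x of probe_tip in the frame of block between 0.012 and 0.044 m and y of probe_tip in the frame of block between -0.016 and 0.016 m and (contact force between probe and cell_a above 0.3 N or contact force between probe and cell_b above 0.3 N or contact force between probe and cell_c above 0.3 N or contact force between probe and cell_d above 0.3 N or contact force between probe and cell_e above 0.3 N) and value of joint each of insert_a, insert_b, insert_c, insert_d, insert_e below 0.003 m), for 0.02 s.
4. the probe's tip has touched the fourth insert, and no insert has been pushed down 3 mm (x of probe_tip in the frame of block between -0.044 and -0.012 m and y of probe_tip in the frame of block between -0.06 and -0.028 m and (contact force between probe and cell_a above 0.3 N or contact force between probe and cell_b above 0.3 N or contact force between probe and cell_c above 0.3 N or contact force between probe and cell_d above 0.3 N or contact force between probe and cell_e above 0.3 N) and value of joint each of insert_a, insert_b, insert_c, insert_d, insert_e below 0.003 m), for 0.02 s.
5. the probe's tip has touched the fifth (farthest from the control head) insert, and no insert has been pushed down 3 mm (x of probe_tip in the frame of block between 0.012 and 0.044 m and y of probe_tip in the frame of block between -0.104 and -0.072 m and (contact force between probe and cell_a above 0.3 N or contact force between probe and cell_b above 0.3 N or contact force between probe and cell_c above 0.3 N or contact force between probe and cell_d above 0.3 N or contact force between probe and cell_e above 0.3 N) and value of joint each of insert_a, insert_b, insert_c, insert_d, insert_e below 0.003 m), for 0.02 s.
6. the proud insert has been pressed home (5 mm or more of its 6 mm) with the probe (((value of joint insert_a above 0.005 m and contact force between probe and cell_a above 0.3 N) or (value of joint insert_b above 0.005 m and contact force between probe and cell_b above 0.3 N) or (value of joint insert_c above 0.005 m and contact force between probe and cell_c above 0.3 N) or (value of joint insert_d above 0.005 m and contact force between probe and cell_d above 0.3 N) or (value of joint insert_e above 0.005 m and contact force between probe and cell_e above 0.3 N))), for 0.02 s.
At the end, for the whole second after the job is handed in: The proud insert is down by at least 5 of its 6 mm, and the probe hangs at rest and upright (within 0.08 rad) in its fork: its stem between the cheeks, its collar lying on both cheek tops (origin 120 to 130 mm above the rest's, within 30 mm along the fork and 14 mm across it) (value of joint any of insert_a, insert_b, insert_c, insert_d, insert_e above 0.005 m and z of probe in the frame of rest between 0.12 and 0.13 m and x of probe in the frame of rest between -0.03 and 0.03 m and y of probe in the frame of rest between -0.014 and 0.014 m and angle between probe's own z axis and vertical below 0.08 rad and linear speed of probe below 0.02 m/s); the robot touches nothing.
It fails at once if a vial on the block is moved 25 mm or tipped over (distance of any of vial1, vial2 from where it was at the start of the episode above 0.025 m or angle between any of vial1, vial2's own z axis and vertical above 0.4 rad).
It fails at once if another bystander on the bench is moved 25 mm or tipped over (distance of any of amber, wash, jar, beaker, flask, calculator from where it was at the start of the episode above 0.025 m or angle between any of amber, wash, jar, beaker, flask, calculator's own z axis and vertical above 0.4 rad).
It also fails if it takes over 67 s, if anything falls off the work surface, if the arm or the gripper's body presses on something with over 40 N, if the wrist force passes 120 N, or if a joint passes its speed limit or range.

### The arm

A 7-joint arm with a two-finger parallel gripper is mounted at the origin on the work surface. World frame = base frame: x ahead of the robot, y to its left, z up, the work surface at z = 0. Lengths are in m, angles in rad, forces in N, time in s.
With the tool pointing down it reaches from about 0.375 to 0.925 m from the base axis. Payload 3.1 kg.
Tool frame: the origin (TCP) lies between the finger pads; the fingertips stand 19 mm ahead of it and the grasp point (between the pads) is the TCP; z points along the fingers, y is the line along which they close (so a half turn about z gives the same grasp; the last joint's range is limited). The gripper opens to 85 mm and grips with 20 to 120 N. Pads are 22 mm wide; open, the fingers measure 114 mm over their backs; the gripper's body (76 mm by 85 mm) begins 54 mm behind the grasp point. The pads swing forward as they close: fully open they stand 13 mm farther back than shut.
Start: joints at [1.238, 0.383, 0.044, 1.598, -0.018, 1.161, -0.05], TCP at [0.151, -0.632, 0.25] pointing down, gripper open.
Joint ranges: [-2.61, 2.61], [-0.41, 2.15], [-1.48, 1.57], [0, 2.5], [-1.57, 4.71], [0.05, 1.97], [-2.85, 2.85]. Speed limits (rad/s): [2.79, 2.79, 3.14, 3.14, 3.14, 3.14, 3.14].

### API

Orientations are given as a unit quaternion [x, y, z, w].
In Python, from bench import move_ptp, movel, move_j, move_gripper, pause, inverse_kinematics, read_camera, camera_params, MotionError, sign_off, look_for, tip_of, read_time_s, read_qpos, read_joint_vel, read_effort, read_eef_pos, read_tcp_rot, read_ft_force, read_ft_torque, read_finger_gap, read_grasp_force gives the robot as it stands. Calls block until the motion is done:
- move_ptp(position, orientation): joint-space move of the TCP to a pose.
- movel(position, orientation=None, speed=0.15): straight line of the TCP; orientation=None keeps the orientation; speed is the mean speed in m/s.
- move_j(angles): joint-space move.
- move_gripper(opening, effort=None): finger opening in m; effort is the grip in N (None keeps the last); returns when the fingers have stopped.
- pause(seconds).
- inverse_kinematics(position, orientation): joint angles nearest the present ones, or None.
- read_camera(name): name is "scene" or "top"; returns the picture (384x512x3 uint8, red, green, blue); there is no depth.
- camera_params(name): a dict with "K" (3x3 intrinsics, pixels), "camera_from_world" (4x4, takes a point from world to camera coordinates). Camera axes: x right, y down, z forward; pixel columns grow to the right and rows downward; lengths in m; the calibration is good to about 2 mm. A picture is of the moment at which its call begins. camera_params takes no time and is no camera call.
A pose or a line that the arm cannot do raises MotionError and nothing moves.
- sign_off(): hands the job in; it is judged then, once.
Trained networks look in the newest picture that a camera, given by its name, has taken for a name from the list of things; names that differ only in an ending like _2 or _b are one class to them, and where a whole thing is asked for, a point or a joint stands for the part that bears it (a point fixed in the world has none). Each returns a list of dicts, best first, with "confidence" (0 to 1); they miss things now and then, are a little off and sometimes report something else, mostly with a low value. They report only what shows in the picture. A call takes as long as a camera call. They do not tell look-alikes from the thing itself.
- look_for(camera, name): "at" ([column, row] in pixels, amid what is visible of it).
- tip_of(camera, name): "at" ([column, row] in pixels: a listed point, or the origin of a listed thing).
Readings, each from a call of its own:
- read_time_s(): time.
- read_qpos(): joint angles.
- read_joint_vel(): joint speeds.
- read_effort(): joint torques, N m.
- read_eef_pos(): TCP position.
- read_tcp_rot(): TCP orientation.
- read_ft_force(): force on the tool from outside, world axes, zero at the start.
- read_ft_torque(): the same for the moment, N m.
- read_finger_gap(): finger opening in m.
- read_grasp_force(): force on a finger pad.
Only numpy, scipy, OpenCV 4.12 (cv2) and the standard library are available. Lean on these libraries where they do the work, as an engineer would, in place of code of your own. Each camera call takes 0.05 s, during which the arm holds its last target. There are 200 camera calls.

## Working session

There is one attempt and no reset: what is moved stays moved. The work goes in short steps, each a Python script; the robot and the scene stay as the last script left them, time stands still between calls to the robot, and variables do not carry over. Pictures are saved under pics/ and viewed, at most 10 in all, crops included, and the job is handed in when it is done.

```bash
mkdir -p pics; ls
python3 - <<'E'
from bench import *
import cv2
for c in("scene","top"):
    cv2.imwrite(f"pics/{c}0.png",read_camera(c)[:,:,::-1])
    p=camera_params(c);print(c,p["K"],p["camera_from_world"])
    for n in("block","face","post","rest","probe","cell_a","vial1"):
        print(n,[(([round(float(v)) for v in d["at"]]),round(d["confidence"],2)) for d in tip_of(c,n)][:6])
print(read_time_s(),read_tcp_rot(),read_eef_pos(),read_ft_force())
E
```

```text
pics
scene [[363.89686074   0.         250.61239671]
 [  0.         363.89686074 187.19282825]
 [  0.           0.           1.        ]] [[-0.41536714  0.90964415  0.00420175  0.23761387]
 [ 0.61361803  0.28359782 -0.736916   -0.23415996]
 [-0.67152294 -0.30351242 -0.67597127  1.43422749]
 [ 0.          0.          0.          1.        ]]
block [([254, 228], 0.84), ([260, 225], 0.71), ([179, 173], 0.23)]
face [([257, 207], 0.81)]
post [([268, 176], 0.65), ([381, 305], 0.21)]
rest [([136, 159], 0.86), ([225, 200], 0.72), ([177, 171], 0.71), ([218, 152], 0.68)]
probe [([254, 207], 0.68), ([172, 142], 0.66), ([398, 262], 0.6), ([188, 110], 0.56)]
cell_a [([274, 235], 0.66), ([272, 211], 0.55), ([251, 217], 0.45), ([225, 202], 0.45), ([259, 225], 0.44)]
vial1 [([260, 226], 0.55), ([235, 208], 0.5)]
top [[395.57848488   0.         257.00810059]
 [  0.         395.57848488 193.40229666]
 [  0.           0.           1.        ]] [[ 0.02368231 -0.99970097  0.00609172 -0.03063251]
 [-0.99701207 -0.02406589 -0.0734014   0.50078934]
 [ 0.07352606 -0.0043352  -0.99728387  1.19351255]
 [ 0.          0.          0.          1.        ]]
block [([248, 174], 0.71)]
face [([244, 174], 0.79)]
post [([240, 184], 0.73)]
rest [([332, 266], 0.89), ([350, 213], 0.68), ([406, 212], 0.65)]
probe [([389, 286], 0.92), ([364, 212], 0.67)]
cell_a [([279, 168], 0.68), ([220, 152], 0.65), ([231, 176], 0.57), ([258, 180], 0.55), ([250, 159], 0.47)]
vial1 [([239, 150], 0.43), ([266, 163], 0.39), ([259, 231], 0.17)]
0.8 [9.93111600e-01 1.17172290e-01 2.50887900e-05 5.95200864e-05] [ 0.15125382 -0.63219715  0.2503468 ] [-0.58089729  0.19812157  0.20421886]
```

Run:
```python
import cv2
for c in("scene","top"):
    cv2.imwrite(f"pics/{c}0b.png",cv2.resize(cv2.imread(f"pics/{c}0.png"),(800,600),interpolation=cv2.INTER_CUBIC))
```

```text
(no output)
```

View pics/scene0b.png

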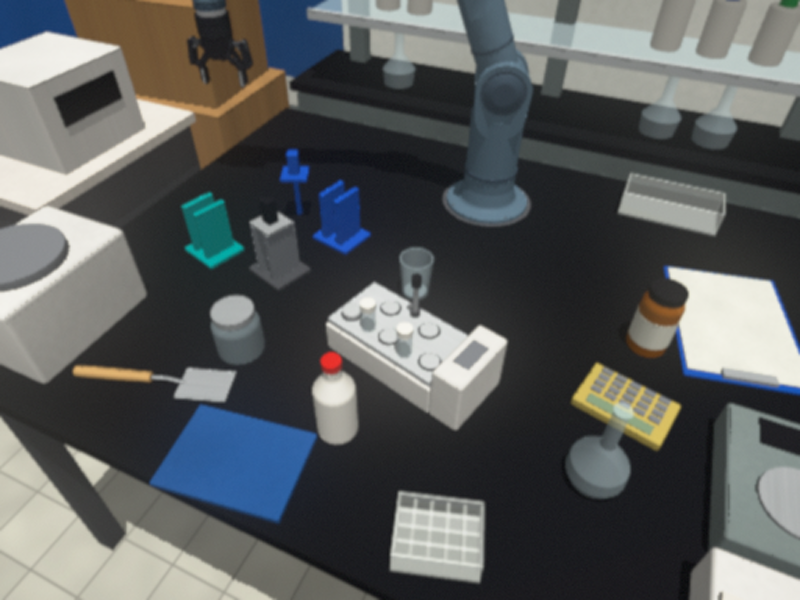

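View pics/top0b.png

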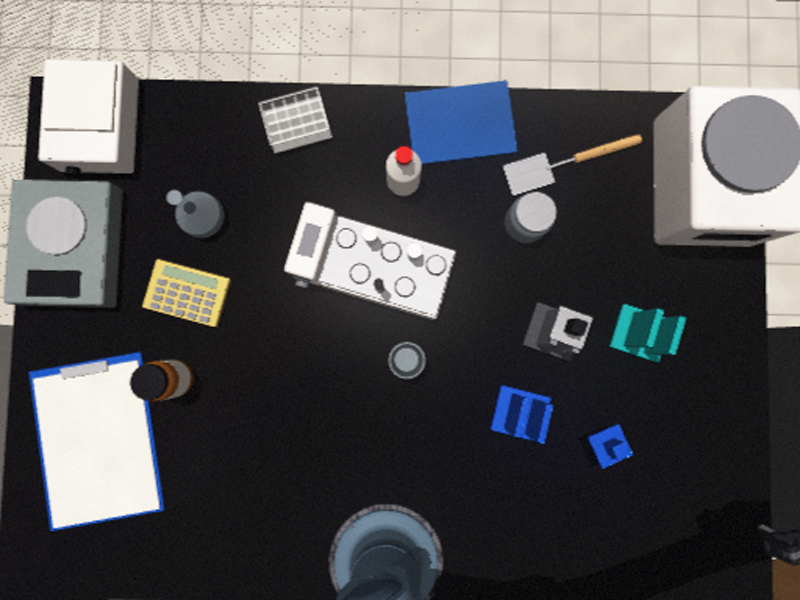

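Top view (800x600 pixels): the grey rest with the black-gripped probe is at (565,330). Look-alikes are the empty turquoise rest (648,333), the empty blue rest (522,415) and the blue probe (610,446). By the description, I choose the grey one at (565,330). The block has its head at left (310,243), the post at (380,287), the beaker at (407,360) and the vials at (372,238) and (415,250). I'll check the choice with a close crop and refine edges.

```bash
cat > h.py <<'E'
import numpy as np,cv2
from bench import *
def P(c):
    p=camera_params(c);return np.array(p["K"]),np.array(p["camera_from_world"])
def unproj(c,uv,z):
    K,T=P(c);d=T[:3,:3].T@np.linalg.solve(K,[uv[0],uv[1],1]);o=-T[:3,:3].T@T[:3,3]
    return o+d*(z-o[2])/d[2]
def proj(c,X):
    K,T=P(c);q=K@(T[:3,:3]@np.asarray(X,float)+T[:3,3]);return q[:2]/q[2]
E
python3 - <<'E'
from h import *
pts=[(220,152),(231,176),(250,159),(258,180),(279,168)]
bl=np.array([(28,88),(-28,44),(28,0),(-28,-44),(28,-88)])/1e3
W=np.array([unproj("top",p,.077)[:2] for p in pts])
for p in W: print(p.round(3))
a=bl-bl.mean(0);b=W-W.mean(0);th=np.arctan2((a[:,0]*b[:,1]-a[:,1]*b[:,0]).sum(),(a*b).sum())
R=np.array([[np.cos(th),-np.sin(th)],[np.sin(th),np.cos(th)]]);t=W.mean(0)-R@bl.mean(0)
print("block",t,th,"res mm",((bl@R.T+t-W)*1e3).round(1).tolist())
for n,uv in(("probe tip_of",(364,212)),):print(n,unproj("top",uv,.125))
print("rest",unproj("top",(350,213),0),"scene rest?",unproj("scene",(177,171),0),unproj("scene",(172,142),.125))
im=cv2.imread("pics/top0.png")
A=cv2.resize(im[185:235,328:385],None,fx=10,fy=10,interpolation=cv2.INTER_CUBIC)
cv2.imwrite("pics/c_rest.png",A)
A=cv2.resize(im[120:210,175:300],None,fx=6,fy=6,interpolation=cv2.INTER_CUBIC)
cv2.imwrite("pics/c_block.png",A)
E
```

```text
[0.616 0.093]
[0.546 0.059]
[0.598 0.005]
[ 0.536 -0.02 ]
[ 0.573 -0.081]
block [0.56853133 0.01227014] -0.2249901116859654 res mm [[-0.9, -1.3], [4.8, 2.6], [-1.9, 1.5], [-5.0, -4.0], [3.0, 1.3]]
probe tip_of [ 0.44873447 -0.31772716  0.125     ]
rest [ 0.44873043 -0.30873737  0.        ] scene rest? [ 0.4456762  -0.33254689  0.        ] [ 0.45129962 -0.32792776  0.125     ]
```

View pics/c_rest.png

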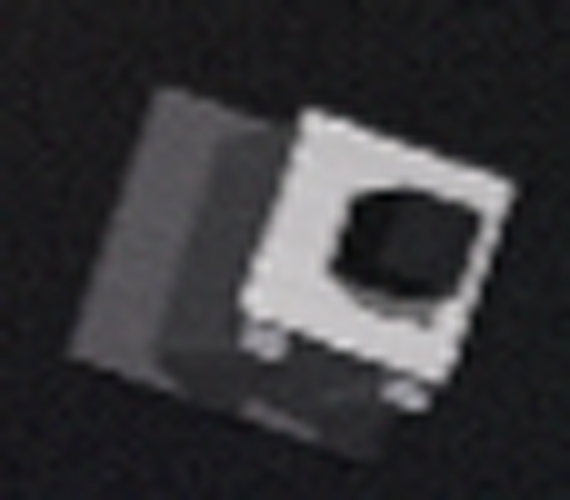

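View pics/c_block.png

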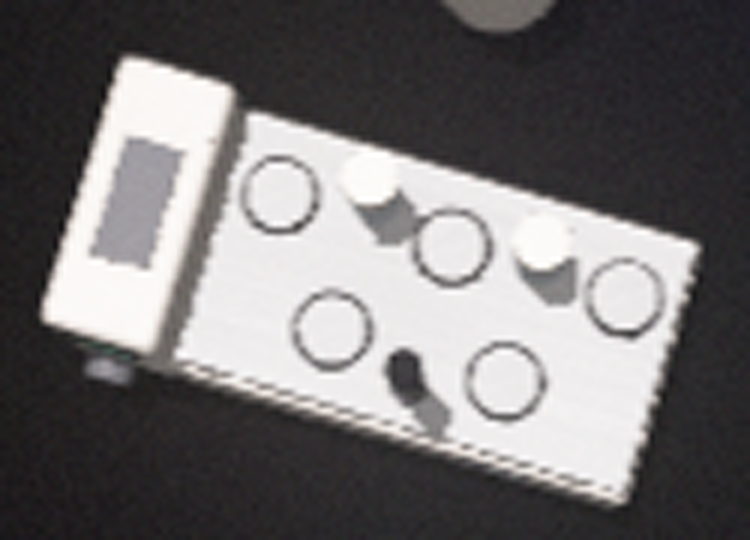

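The crop shows a grey rest with a light collar and a black grip, so this is the right probe. Collar corners in the crop are (305,108), (517,185), (450,382), (243,303), and the cheek ends are (265,340), (405,393). Inserts in the block crop, first to fifth, are at (280,195), (332,329), (452,247), (505,380), (625,298). The first is by the head.

Run:
```python
from h import *
f=lambda p,s,o:(( p[0]+.5)/s-.5+o[0],(p[1]+.5)/s-.5+o[1])
pts=[f(p,6,(175,120)) for p in[(280,195),(332,329),(452,247),(505,380),(625,298)]]
bl=np.array([(28,88),(-28,44),(28,0),(-28,-44),(28,-88)])/1e3
for z in(.075,.079):
    W=np.array([unproj("top",p,z)[:2] for p in pts])
    a=bl-bl.mean(0);b=W-W.mean(0);th=np.arctan2((a[:,0]*b[:,1]-a[:,1]*b[:,0]).sum(),(a*b).sum())
    R=np.array([[np.cos(th),-np.sin(th)],[np.sin(th),np.cos(th)]]);t=W.mean(0)-R@bl.mean(0)
    print("block",t,th,"res mm",((bl@R.T+t-W)*1e3).round(1).tolist())
X=np.array([unproj("top",f(p,10,(328,185)),.133)[:2] for p in[(305,108),(517,185),(450,382),(243,303)]])
print("collar",X.round(4).tolist(),X.mean(0),"sides",[np.linalg.norm(X[i]-X[i-1]).round(4) for i in range(4)])
d=X[0]-X[3]+X[1]-X[2];print("yaw x",np.arctan2(d[1],d[0]))
print("grip",unproj("top",f((410,243),10,(328,185)),.185))
c=[unproj("top",f(p,10,(328,185)),.125)[:2] for p in[(265,345),(405,398)]];print("cheek ends",c,np.linalg.norm(c[0]-c[1]))
print("proj scene collar",[proj("scene",[*x,.133]).round(1).tolist() for x in X])
im=cv2.imread("pics/scene0.png");o=(150,115)
A=cv2.resize(im[115:190,150:240],None,fx=8,fy=8,interpolation=cv2.INTER_CUBIC)
for x in X:
    q=proj("scene",[*x,.133]);cv2.circle(A,tuple(int(v) for v in((q-o+.5)*8-.5)),3,(0,0,255),-1)
cv2.imwrite("pics/c_sc.png",A)
m=X.mean(0)
for yaw in(-.36,-.36+np.pi/2):
  for s in(0,np.pi):
    a=yaw+s;q=[np.cos(a/2),np.sin(a/2),0,0]
    print(a,[inverse_kinematics([*p],q) is not None and np.round(inverse_kinematics([*p],q),2).tolist() for p in([*m,.161],[*m,.35],[.616,.093,.35],[.573,-.08,.21],[.61,.09,.21])])
```

```text
block [0.56627196 0.01214947] -0.26846967020035595 res mm [[0.1, -0.1], [-0.1, -0.3], [0.4, 0.0], [-0.5, -0.1], [0.1, 0.4]]
block [0.56571857 0.01206594] -0.2684696702003563 res mm [[0.3, 0.2], [-0.2, -0.1], [0.5, -0.0], [-0.6, -0.2], [0.1, 0.1]]
collar [[0.4943, -0.2988], [0.4743, -0.3578], [0.4193, -0.3393], [0.4398, -0.2819]] [ 0.45692703 -0.31943996] sides [np.float64(0.0571), np.float64(0.0623), np.float64(0.058), np.float64(0.0609)]
yaw x -0.3128417478028796
grip [ 0.45534352 -0.31315228  0.185     ]
cheek ends [array([ 0.42845073, -0.29005454]), array([ 0.4146568 , -0.32914315])] 0.041451071473476576
proj scene collar [[171.8, 149.7], [159.4, 141.4], [174.2, 133.8], [186.2, 141.6]]
-0.36 [[0.64, 0.31, -0.12, 1.9, 0.05, 0.93, -1.43], [0.67, 0.14, -0.15, 1.69, 0.02, 1.31, -1.41], [0.42, 0.37, -0.82, 1.51, 0.28, 1.38, -2.35], [0.44, 0.32, -0.44, 1.79, 0.16, 1.06, -1.99], [0.35, 0.46, -0.72, 1.69, 0.33, 1.12, -2.39]]
2.7815926535897932 [[0.98, 0.36, -0.52, 1.88, 0.22, 0.96, 1.57], [0.99, 0.17, -0.5, 1.68, 0.09, 1.31, 1.68], [0.42, 0.38, -0.83, 1.51, 0.28, 1.38, 0.79], [0.63, 0.37, -0.68, 1.79, 0.26, 1.08, 1.07], [0.48, 0.52, -0.9, 1.69, 0.44, 1.15, 0.67]]
1.2107963267948967 [[0.82, 0.33, -0.34, 1.89, 0.13, 0.94, 0.07], [0.83, 0.15, -0.32, 1.69, 0.05, 1.31, 0.13], [0.44, 0.38, -0.86, 1.51, 0.29, 1.38, -0.79], [0.54, 0.35, -0.57, 1.79, 0.21, 1.07, -0.46], [0.47, 0.51, -0.89, 1.69, 0.43, 1.15, -0.89]]
4.35238898038469 [[-0.46, 0.79, 1.38, 1.94, -0.86, 1.18, -2.24], [-0.58, 0.38, 1.41, 1.74, -0.38, 1.35, -2.6], [0.66, 0.55, -1.24, 1.5, 0.52, 1.46, 2.19], [1.01, 0.62, -1.24, 1.77, 0.62, 1.22, 2.37], [0.67, 0.71, -1.24, 1.68, 0.7, 1.28, 2.06]]
```

View pics/c_sc.png

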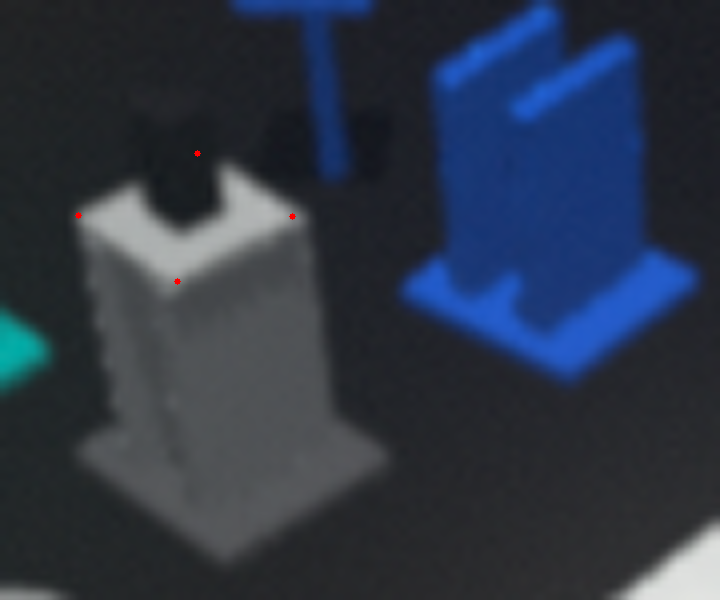

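The projected collar corners match the scene view to about 1 px. I'll grasp with the fingers closing along the fork.

```bash
cat >> h.py <<'E'
YAW=-.32+np.pi/2
Q=[np.cos(YAW/2),np.sin(YAW/2),0,0]
G=np.array([.456,-.319,.161])
BT=np.array([.566,.0121]);BY=-.2685
INS=np.array([(28,88),(-28,44),(28,0),(-28,-44),(28,-88)])/1e3
BR=np.array([[np.cos(BY),-np.sin(BY)],[np.sin(BY),np.cos(BY)]])
INSW=INS@BR.T+BT
def st(m=""):print(m,"t%.2f"%read_time_s(),"tcp",np.round(read_eef_pos(),4),"F",np.round(read_ft_force(),2),"gap %.4f"%read_finger_gap(),"grip %.0f"%read_grasp_force())
E
python3 - <<'E'
from h import *
print(INSW)
move_ptp([G[0],G[1],.26],Q);st("above")
movel(G,speed=.1);st("at")
move_gripper(.0,100);st("closed")
movel(G+[0,0,.003],speed=.02);st("3mm")
movel(G+[0,0,.18],speed=.15);st("up")
for i in range(3):
    movel(G+[0,0,.18-.001*(i+1)],speed=.02);st("step")
for c in("top","scene"):
    im=read_camera(c)[:,:,::-1];u,v=proj(c,G+[0,0,.1]).astype(int);u=max(u,50);v=max(v,50)
    cv2.imwrite(f"pics/g_{c}.png",cv2.resize(im[v-50:v+50,u-50:u+50],(400,400)))
cv2.imwrite("pics/g.png",np.hstack([cv2.imread("pics/g_top.png"),cv2.imread("pics/g_scene.png")]))
E
```

```text
[[ 0.61634188  0.08951896]
 [ 0.5506758   0.06195147]
 [ 0.59299676  0.00467201]
 [ 0.52733068 -0.02289548]
 [ 0.56965164 -0.08017495]]
above t2.41 tcp [ 0.4546 -0.3215  0.2598] F [-0.03 -0.96 -0.23] gap 0.0856 grip 0
at t3.55 tcp [ 0.4567 -0.3194  0.1618] F [ 0.25  0.58 -0.57] gap 0.0855 grip 0
closed t4.14 tcp [ 0.4564 -0.3192  0.1614] F [0.43 0.45 3.33] gap 0.0227 grip 98
3mm t4.44 tcp [ 0.4554 -0.3187  0.1634] F [ 0.93  0.58 -2.66] gap 0.0233 grip 98
up t5.78 tcp [ 0.4553 -0.3186  0.3396] F [ 0.29  0.26 -2.71] gap 0.0232 grip 98
step t6.03 tcp [ 0.4556 -0.3188  0.339 ] F [-0.59  0.38 -2.38] gap 0.0228 grip 98
step t6.28 tcp [ 0.4559 -0.319   0.3388] F [-0.44 -0.55 -2.1 ] gap 0.0228 grip 98
step t6.53 tcp [ 0.456  -0.319   0.3379] F [ 0.34  0.7  -1.83] gap 0.0230 grip 98
```

View pics/g.png

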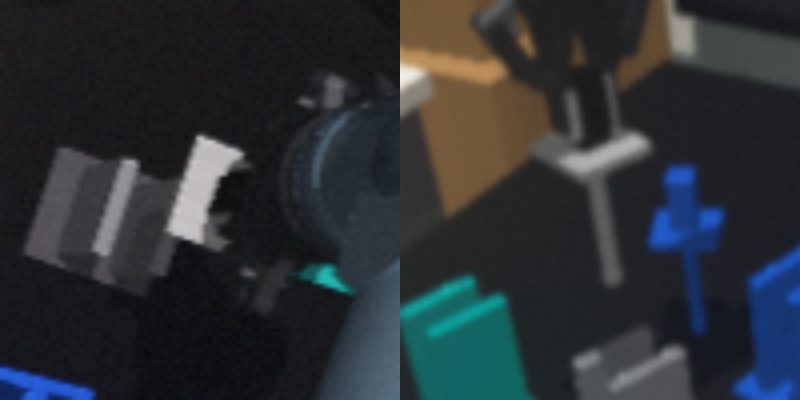

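Top view: the probe has left the fork, and the collar shows at (205,190). Scene view: the stem hangs straight from the gripper with its tip at (612,280) above the empty grey fork. Next I'll touch the five inserts.

```bash
cat >> h.py <<'E'
def fz(n=4):
    r=[]
    for _ in range(n): r.append(read_ft_force()[2]);pause(.012)
    return float(np.mean(r))
def touch(xy,z0=.231,zmin=.214,step=.0008):
    movel([*xy,z0],speed=.12);pause(.15);b=fz(6);z=z0
    while z>zmin:
        z-=step;movel([*xy,z],speed=.02);f=fz(3)
        if f>b+1.8:break
    else: print("NO CONTACT")
    pause(.03);f2=fz(4);h=read_eef_pos()
    print("base %.2f F %.2f then %.2f cmd %.4f tipz %.4f xy err %s t %.2f"%(b,f,f2,z,h[2]-.1414,np.round((h[:2]-xy)*1e3,1),read_time_s()),flush=True)
    return h[2]-.1414
E
python3 - <<'E'
from h import *
movel([*INSW[0],.341],speed=.2);st("over1")
hs=[]
for i,p in enumerate(INSW):
    if i: movel([*p,.25],speed=.12)
    hs.append(touch(p))
    movel([*p,.25],speed=.1)
print(hs);st()
E
```

```text
over1 t8.97 tcp [0.6164 0.0882 0.341 ] F [ 0.6  -0.11 -3.03] gap 0.0229 grip 98
base -2.75 F 1.37 then 1.77 cmd 0.2198 tipz 0.0791 xy err [0.1 0.1] t 14.15
base -2.18 F 1.76 then 2.64 cmd 0.2198 tipz 0.0790 xy err [0.1 0.1] t 19.77
base -2.14 F 1.33 then 2.37 cmd 0.2198 tipz 0.0791 xy err [0.1 0.1] t 25.38
base -2.19 F 1.74 then 2.82 cmd 0.2198 tipz 0.0790 xy err [0.2 0.1] t 31.00
base -2.37 F 5.05 then 5.67 cmd 0.2254 tipz 0.0850 xy err [0.3 0. ] t 34.69
[np.float64(0.07908046492783175), np.float64(0.07901556725379191), np.float64(0.07905429072421133), np.float64(0.07899901681304994), np.float64(0.08497056579640733)]
 t35.09 tcp [ 0.5698 -0.0802  0.2499] F [-1.01 -0.69 -2.53] gap 0.0229 grip 98
```

All five touched. The fifth is proud (85.0 mm against 79.0 mm). Pressing it home now.

Run:
```python
from h import *
p=INSW[4]
movel([*p,.229],speed=.1);movel([*p,.222],speed=.008);st("p")
z=.222
while z>.210:
    z-=.001;movel([*p,z],speed=.01);f=fz(3);h=read_eef_pos()[2]
    print("cmd %.4f tip %.4f F %.1f"%(z,h-.1414,f))
    if f>24:break
pause(.1);st("pressed")
movel([*p,.25],speed=.1)
touch(p,z0=.224)
movel([*p,.25],speed=.1);st()
```

```text
p t36.48 tcp [ 0.57   -0.0801  0.2243] F [-2.44  1.12  7.06] gap 0.0226 grip 99
cmd 0.2210 tip 0.0820 F 6.8
cmd 0.2200 tip 0.0810 F 6.9
cmd 0.2190 tip 0.0800 F 7.1
cmd 0.2180 tip 0.0790 F 6.9
cmd 0.2170 tip 0.0790 F 11.6
cmd 0.2160 tip 0.0789 F 14.6
cmd 0.2150 tip 0.0788 F 18.3
cmd 0.2140 tip 0.0788 F 22.1
cmd 0.2130 tip 0.0787 F 25.7
pressed t39.05 tcp [ 0.5706 -0.0799  0.2201] F [-7.68  0.95 24.77] gap 0.0227 grip 102
base -1.96 F 5.25 then 5.44 cmd 0.2192 tipz 0.0789 xy err [0.3 0. ] t 41.85
 t42.31 tcp [ 0.5698 -0.0802  0.25  ] F [ 0.09 -0.77 -2.1 ] gap 0.0230 grip 98
```

The insert is home: a hard stop at 79 mm, and the retouch agrees. Now I'll return the probe.

Run:
```python
from h import *
movel([*INSW[4],.341],speed=.2)
movel(G+[0,0,.18],Q,speed=.2);st("over rest")
z=.331
for z in(.30,.27,.22,.17):
    movel([G[0],G[1],z],speed=.1);f=read_ft_force()
    if np.abs(f-[0,0,-2.3]).max()>8: st("STOP");raise SystemExit
st("near");z=.165
while z>.158:
    z-=.001;movel([G[0],G[1],z],speed=.02)
    if fz(3)>0:break
st("seated")
move_gripper(.085,40);st("open")
movel(G+[0,0,.10],speed=.15)
move_ptp([.35,-.45,.32],Q);st("clear")
for c in("top","scene"):
    im=read_camera(c)[:,:,::-1];u,v=proj(c,G-[0,0,.03]).astype(int);v=max(v,50)
    cv2.imwrite(f"pics/r_{c}.png",cv2.resize(im[v-50:v+50,u-50:u+50],(400,400)))
cv2.imwrite("pics/r.png",np.hstack([cv2.imread("pics/r_top.png"),cv2.imread("pics/r_scene.png")]))
```

```text
over rest t44.39 tcp [ 0.4569 -0.3173  0.341 ] F [ 0.28 -0.38 -2.27] gap 0.0230 grip 98
near t46.70 tcp [ 0.4564 -0.3192  0.1704] F [-0.05 -0.4  -2.77] gap 0.0229 grip 98
seated t48.00 tcp [ 0.4563 -0.3192  0.1615] F [-0.72 -0.44  0.73] gap 0.0227 grip 99
open t48.62 tcp [ 0.456 -0.319  0.161] F [-0.48  0.22 -0.59] gap 0.0848 grip 0
clear t50.18 tcp [ 0.3507 -0.4484  0.3186] F [ 0.45  0.76 -1.27] gap 0.0847 grip 0
```

View pics/r.png

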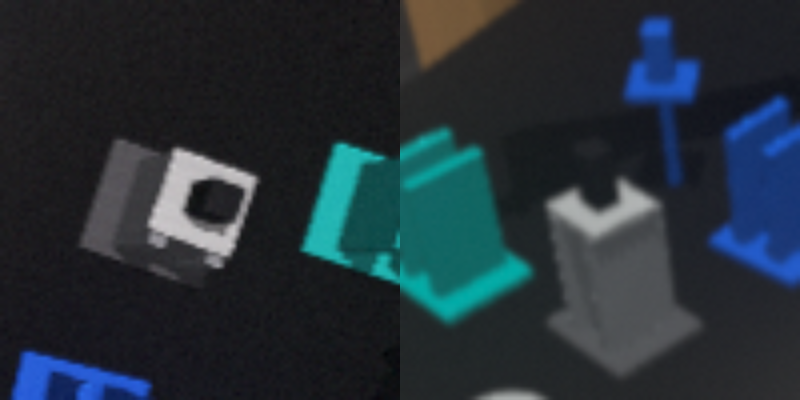

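The probe hangs upright in the grey fork, with its collar flat on both cheeks: (205,205) in the top half and (605,205) in the scene half, the same as at the start. The gripper is clear.

```bash
python3 -c "
from bench import *
print(sign_off())"
```

```text
the job is handed in; nothing more can be done
None
```

I touched all five inserts in order and found the fifth one proud (6 mm above the others); I pressed it fully home, hung the probe back in its rest, and handed the job in at about 50 s of the 67 s allowed; the verdict was not shown.

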